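# Free-run check of a mini-centrifuge rotor, braked at its home gap

### The job

Check that the rotor of the open mini centrifuge runs free, then park it for unloading: flick it round with a fingertip, either way (its one capped tube is there to push against), and let it coast by itself, untouched, for at least two full turns. Then, while it is still turning, brake it with a fingertip so that it comes to rest in one go with the capped tube at the gap in the front rim of the housing (it must not stop anywhere else and be pushed round), and take the hand away. Work gently, pinch and lift nothing, and leave everything around the centrifuge where it stands.

Things in the scene. Friction and masses are not known exactly. Their poses are not given: they have to be found in the camera images.
- centrifuge: open white mini centrifuge with its lid off, fixed on the desk: box 168 (x) x 158 (y) x 52 mm, on it a round rim of 152 mm outer diameter whose highest point is 63.5 mm above the desk. Origin: centre of its underside, on the rotor's vertical axis; its -x axis points to the front, with dial and display
- rotor (a joint): angle of the free-running rotor, rad, growing anticlockwise seen from above, no stops, counting on over full turns; 0, 2 pi, -2 pi .. = capped tube exactly at the gap in the front rim. Starts between 1.2 and 5.1. Coasting, it loses about 0.3 to 0.6 rad/s each second. 1 to 3 N of fingertip on its edge or top stop it at once and it stays; run against a finger, the tube springs back at half its speed
- hub (a point): fixed point on the rotor's axis on top of the black hub nut (25 mm diameter, 9 mm proud), 83 mm above the desk. The aluminium rotor is a disc of 116 mm diameter, its flat top 74 mm above the desk, with six sockets 42 mm from the axis: the capped tube in one, a low steel plug (3 mm proud) opposite, four empty and flush. Nothing else stands above its top
- tube_cap (a point): centre of the top of the white ribbed screw cap of the only tube in the rotor, 95 mm above the desk, 36 mm from the axis; it turns with the rotor. The cap is 14 mm in diameter, 17 mm high; tube and cap stand 21 mm proud of the rotor's top and lean 15 degrees inward. Firmly seated, they bear being pushed sideways
- home (a point): fixed point where tube_cap is when the tube stands exactly at the gap in the front rim (95 mm above the desk, 36 mm from the axis)
- gap (a point): fixed point in the middle of the 26 mm wide gap in the front rim of the housing, floored by a dark latch plate, 71 mm from the axis, 63.5 mm above the desk. Behind it the bare edge of the rotor, 58 mm from the axis, stands upright from 66 to 74 mm above the desk, all round out of the tube's way, with nothing beside it higher than the rim
- dome_lid: clear plastic dome lid of the centrifuge, loose, 148 mm in diameter and 66 mm high with a knob on top, set down behind the centrifuge; origin centre of its underside; leave it alone
- tube_rack: loose grey rack 62 x 112 x 30 mm with five capped tubes, 51 mm high in all, to the right of the centrifuge; origin centre of its underside; leave it alone
- dye_bottle: loose amber bottle with white cap, 27 mm in diameter, 61 mm high, close to the centrifuge at its left; origin centre of its underside; leave it alone
- petri: loose petri dish, 68 mm in diameter, 12 mm high, left of the centrifuge; origin centre of its underside; leave it alone
- cassette_bundle: loose bundle of tissue cassettes, 42 x 41 x 32 mm, left of the centrifuge; origin centre of its underside; leave it alone
- marker: loose slide marker lying on the desk, 132 mm long, right of the centrifuge; origin centre of its underside; leave it alone
- tape_roll: loose roll of label tape, 53 mm in diameter, 18 mm high, at the right; origin centre of its underside; leave it alone

How it is judged:
On the way, in this order (a step that is already met when the one before it is completed fails the run):
1. the flicked rotor coasts by itself at more than 2 rad/s, untouched ((velocity of joint rotor above 2 rad/s or velocity of joint rotor below -2 rad/s) and contact force between each of the arm, the fingers and centrifuge below 0.02 N), for 0.2 s.
2. it has gone on to two turns or nearly so from where it started, still coasting untouched ((value of joint rotor above 13.7 rad or value of joint rotor below -7.4 rad) and (velocity of joint rotor above 0.3 rad/s or velocity of joint rotor below -0.3 rad/s) and contact force between each of the arm, the fingers and centrifuge below 0.02 N), for 0.1 s.
3. a fingertip touches it and it comes to a stand with the tube at the gap (contact force between the fingers and centrifuge above 0.1 N and horizontal distance between tube_cap and home below 0.013 m).
At the end, for the whole second after the job is handed in: the rotor is at rest (under 0.05 rad/s), about two turns or more from where it started, with the top of the cap within 13 mm (about 20 degrees) of its place at the gap ((value of joint rotor above 13.7 rad or value of joint rotor below -7.4 rad) and velocity of joint rotor between -0.05 and 0.05 rad/s and horizontal distance between tube_cap and home below 0.013 m); the robot touches nothing.
It fails at once if after the free run the rotor stands still anywhere but at the gap ((value of joint rotor above 13.7 rad or value of joint rotor below -7.4 rad) and velocity of joint rotor between -0.05 and 0.05 rad/s and horizontal distance between tube_cap and home above 0.014 m).
It fails at once if the centrifuge is pressed, pinched or struck with more than 40 N (contact force between any of the fingers, the arm and centrifuge above 40 N).
It fails at once if anything that stands loose around the centrifuge is lifted, knocked over or moved by more than 10 mm (distance of any of tube_rack, dye_bottle, petri, cassette_bundle, marker, tape_roll, dome_lid from where it was at the start of the episode above 0.01 m).
It also fails if it takes over 54 s, if anything falls off the work surface, if the arm or the gripper's body presses on something with over 40 N, if the wrist force passes 120 N, or if a joint passes its speed limit or range.

### The arm

A 6-joint arm with a two-finger parallel gripper is mounted at the origin on a cart in front of the work surface, level with it; the furniture and walls round the work are solid. World frame = base frame: x ahead of the robot, y to its left, z up, the work surface at z = 0. Lengths are in m, angles in rad, forces in N, time in s.
With the tool pointing down it reaches from about 0.425 to 0.95 m from the base axis. Payload 3.5 kg.
Tool frame: the origin (TCP) lies at the very end of the fingers, on their centre line; the grasp point (between the pads) lies 19 mm behind it (ctrl.grip_point_offset is the distance from the TCP to the grasp point, in m); z points along the fingers, y is the line along which they close (so a half turn about z gives the same grasp; the last joint's range is limited). The gripper opens to 85 mm and grips with 20 to 120 N. Pads are 22 mm wide; open, the fingers measure 114 mm over their backs; the gripper's body (76 mm by 85 mm) begins 54 mm behind the grasp point. The pads swing forward as they close: fully open they stand 13 mm farther back than shut.
Start: joints at [1.09, 0.286, 1.577, -0, 1.279, -0.15], TCP at [0.219, 0.638, 0.231] pointing down, gripper open.
Joint ranges: [-2.77, 2.77], [-0.9, 2.22], [0.21, 2.48], [-1.53, 4.67], [0.24, 2.81], [-2.84, 2.84]. Speed limits (rad/s): [2.79, 2.79, 3.14, 3.14, 3.14, 3.14].

### API

Orientations are given as a unit quaternion [x, y, z, w].
In Python, from plant import ctrl gives the robot as it stands. The module is installed in compiled form; this text tells all that it offers.
- The arm moves only by the shell command python3 -m pendant 'ROWS' [OPENING] [FORCE]. ROWS is JSON, a list of rows, each an object of numbers: "dx", "dy", "dz": the shift along the tool's x, y, z in cm; "twist": the turn about the tool's z in degrees. A call has 1 to 10 rows; each row is the pose to reach, as a shift and turn from the pose commanded when the call began, along the tool's axes at that moment; what a row does not reach only later rows make up. A row lasts 1/8 s, in which the tool goes at most 62.5 mm and 10.7 degrees, less where a joint would pass 70% of its speed; a pose out of reach is approached as far as the arm can. A call with a gripper value outside its range is refused whole. OPENING is the opening in per cent of the stroke, from 0 (shut) to 100 (fully open), set as the call begins (- or left out, the last holds). The fingers move at their own pace and stop on an object; FORCE is the grip in N (left out, the last holds). Time passes only in rows, so rows that repeat a pose let the fingers close. It gives the time, the measured TCP pose, the force, the opening and the grip force at its end, in the units of the state.
- ctrl.get_state(): the state, without advancing time (a new reading comes with each control period).
- ctrl.read_camera(name): name is "scene" or "top" or "wrist"; returns a dict with "img" (480x640x3 uint8, red, green, blue), "depth" (480x640 float32, m along the optical axis (not along the pixel's ray), 0 where there is no reading), "camera_matrix" (3x3 intrinsics, pixels), "xyz" and "rotation" of the camera in the world; the wrist camera has in their place "tool_from_camera" (4x4, takes a point from camera to tool coordinates, whose origin is the TCP and whose axes are the flange's). Camera axes: x right, y up, looking along -z (the intrinsics and any distortion apply to the point x, -y, -z); pixel columns grow to the right and rows downward; lengths in m; the calibration is good to about 2 mm. A picture is of the moment at which its call begins: read the wrist's pose just before it.
- ctrl.sign_off(): hands the job in; it is judged then, once.
The state is a dict: "time": time; "qpos": joint angles; "dq": joint speeds; "joint_efforts": joint torques, N m; "eef_pos": TCP position; "tcp_rot": TCP orientation; "contact_force": force on the tool from outside, world axes, zero at the start; "wrist_torque": the same for the moment, N m; "opening": opening from 0.0 (shut) to 1.0 (fully open); "finger_force": force on a finger pad.
Only numpy, scipy, OpenCV 4.12 (cv2) and the standard library are available. Lean on these libraries where they do the work, as an engineer would, in place of code of your own. Each camera call takes 0.05 s, during which the arm holds its last target. There are 200 camera calls.

## Working session

There is one attempt and no reset: what is moved stays moved. The work goes in short steps, Python scripts to look and compute and a shell command to move; the robot and the scene stay as the last step left them, time stands still between calls to the robot, and variables do not carry over. Pictures are saved under pics/ and viewed, at most 10 in all, crops included, and the job is handed in when it is done.

```bash
mkdir -p pics; cat > h.py <<'E'
import numpy as np, cv2
from plant import ctrl
from scipy.spatial.transform import Rotation as R
def cam(n):
    st=ctrl.get_state(); c=ctrl.read_camera(n)
    if n=='wrist':
        T=np.eye(4); T[:3,:3]=R.from_quat(st['tcp_rot']).as_matrix(); T[:3,3]=st['eef_pos']
        T=T@np.array(c['tool_from_camera']); c['rotation']=T[:3,:3]; c['xyz']=T[:3,3]
    return c
def ray(c,u,v):
    K=np.array(c['camera_matrix']); d=np.array([(u-K[0,2])/K[0,0],-(v-K[1,2])/K[1,1],-1.])
    return np.array(c['xyz']),np.array(c['rotation']).reshape(3,3)@d
def atz(c,u,v,z):
    o,d=ray(c,u,v); return o+d*(z-o[2])/d[2]
def save(c,f): cv2.imwrite(f,cv2.cvtColor(c['img'],cv2.COLOR_RGB2BGR))
E
python3 - <<'E'
from h import *
s=ctrl.get_state(); print({k:np.round(v,3) for k,v in s.items()})
for n in('top','scene'):
    c=cam(n); save(c,f'pics/{n}0.png'); print(n,c['xyz'],c['camera_matrix'],c['rotation'],[k for k in c])
E
```

```text
{'time': np.float64(0.0), 'qpos': array([ 1.09 ,  0.287,  1.578, -0.   ,  1.279, -0.15 ]), 'dq': array([ 0.002,  0.   , -0.001,  0.001,  0.001, -0.001]), 'joint_efforts': array([ 1.0000e-03, -4.0599e+01, -2.9262e+01, -0.0000e+00,  6.0000e-03,
        0.0000e+00]), 'eef_pos': array([0.219, 0.638, 0.23 ]), 'tcp_rot': array([ 0.165,  0.986, -0.001, -0.   ]), 'contact_force': array([0.208, 0.744, 0.214]), 'wrist_torque': array([-0.001, -0.017, -0.028]), 'finger_force': np.float64(0.0), 'opening': np.float64(1.0)}
top [0.49804861 0.02207469 1.73824503] [[615.74728885   0.         315.47475656]
 [  0.         615.74728885 240.05517843]
 [  0.           0.           1.        ]] [-0.02680535  0.03015558  0.70813792 -0.70492042] ['img', 'depth', 'camera_matrix', 'xyz', 'rotation']
scene [-0.01878106 -0.36647139  0.88513232] [[435.73399433   0.         316.77538578]
 [  0.         435.73399433 241.39136203]
 [  0.           0.           1.        ]] [ 0.32000755 -0.17980843 -0.46802781  0.80387441] ['img', 'depth', 'camera_matrix', 'xyz', 'rotation']
```

View pics/top0.png

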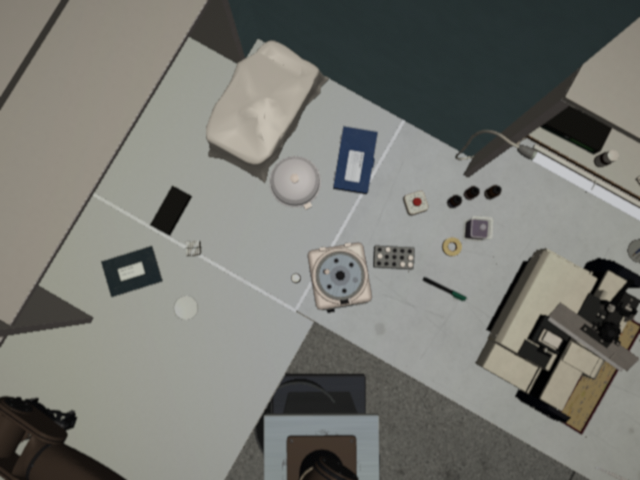

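The top view shows the centrifuge near pixel (340,276), with the bottle at (295,278), the rack at (394,257) and the dome at (296,181). I'll enlarge it next.

```bash
sed -i "s/,np.array(c\['rotation'\]).reshape(3,3)@d/,(R.from_quat(c['rotation']).as_matrix() if np.size(c['rotation'])==4 else np.array(c['rotation']))@d/" h.py
python3 - <<'E'
from h import *
c=cam('top')
im=cv2.cvtColor(c['img'],cv2.COLOR_RGB2BGR)
a=cv2.resize(im[230:320,280:420],None,fx=5.7,fy=5.7,interpolation=cv2.INTER_CUBIC)
cv2.imwrite('pics/top_crop.png',a)
for n,u,v,z in[('hub',340,276,.083),('bottle',295,278,.061),('rack',394,257,.05)]: print(n,atz(c,u,v,z))
s=cam('scene'); 
im=cv2.cvtColor(s['img'],cv2.COLOR_RGB2BGR)
p=atz(c,340,276,.083); q=R.from_quat(s['rotation']).as_matrix().T@(p-s['xyz']);K=s['camera_matrix']
u,v=K[0][0]*q[0]/-q[2]+K[0][2],K[1][1]*-q[1]/-q[2]+K[1][2];print(u,v)
u,v=int(u),int(v);cv2.imwrite('pics/sc_crop.png',cv2.resize(im[max(0,v-75):v+75,u-100:u+100],None,fx=4,fy=4,interpolation=cv2.INTER_CUBIC)); print(u-100,max(0,v-75))
E
```

```text
hub [ 0.53458957 -0.05147809  0.083     ]
bottle [0.53021285 0.06995874 0.061     ]
rack [ 0.58673177 -0.2016818   0.05      ]
321.16053635467205 276.60987477822624
221 201
```

View pics/top_crop.png

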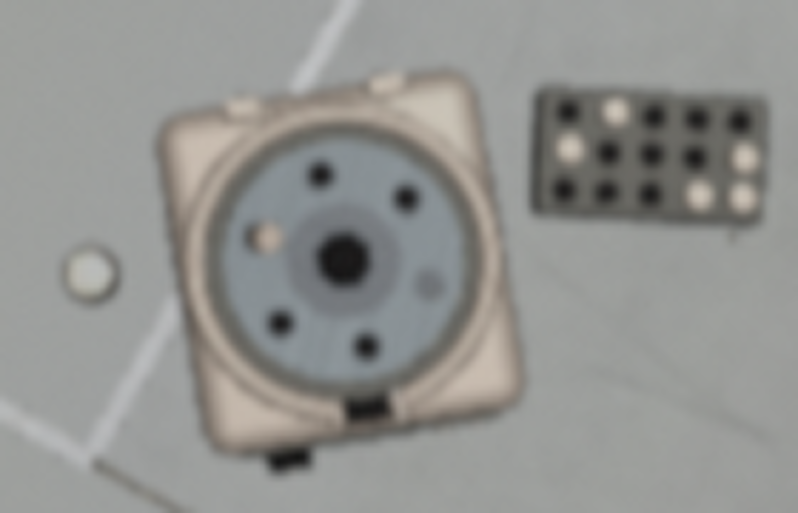

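View pics/sc_crop.png

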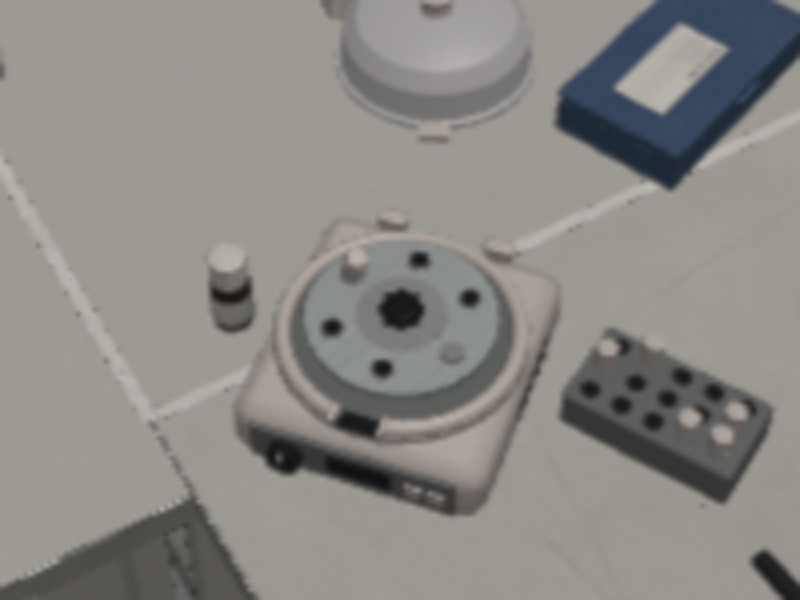

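The top crop shows the hub at (343,260), the cap at (265,238), the gap at (368,408) and the dial at (290,460). The scene crop shows the hub at (402,308), the cap at (355,258) and the gap at (357,420). The tube is therefore at the left, about 4.3 rad. I'll check these points in both cameras and work out the move.

```bash
cat > m.py <<'E'
from h import *
P={}
for n,f,o,k in(('top',5.7,(280,230),dict(hub=(343,260),cap=(265,238),gap=(368,408))),('scene',4,(221,201),dict(hub=(402,308),cap=(355,252),gap=(357,420)))):
    c=cam(n)
    for a,(u,v) in k.items():
        P[n,a]=atz(c,u/f+o[0]-.4,v/f+o[1]-.4,dict(hub=.083,cap=.095,gap=.06)[a]); print(n,a,P[n,a].round(4))
    h=P[n,'hub']
    for a in('cap','gap'):
        d=P[n,a]-h; print(a,np.hypot(*d[:2]).round(4),np.degrees(np.arctan2(d[1],d[0])).round(1))
E
python3 m.py; python3 -c "
from h import *
s=ctrl.get_state();print(s['time'],s['eef_pos'],R.from_quat(s['tcp_rot']).as_matrix().round(3))"
```

```text
top hub [ 0.5367 -0.0509  0.083 ]
top cap [ 0.5469 -0.0139  0.095 ]
top gap [ 0.4668 -0.0633  0.06  ]
cap 0.0383 74.6
gap 0.071 -170.0
scene hub [ 0.532  -0.0528  0.083 ]
scene cap [ 0.5468 -0.0125  0.095 ]
scene gap [ 0.4646 -0.0613  0.06  ]
cap 0.0429 69.8
gap 0.0679 -172.8
0.3 [0.21912781 0.63819313 0.23080419] [[-0.946  0.325 -0.   ]
 [ 0.325  0.946 -0.001]
 [ 0.    -0.001 -1.   ]]
```

```bash
python3 -m pendant '[{"dx":-58.3,"dy":-47,"dz":0,"twist":37},{"dx":-58.3,"dy":-47,"dz":0,"twist":37},{"dx":-58.3,"dy":-47,"dz":0,"twist":37},{"dx":-58.3,"dy":-47,"dz":0,"twist":37},{"dx":-58.3,"dy":-47,"dz":0,"twist":37},{"dx":-58.3,"dy":-47,"dz":0,"twist":37},{"dx":-58.3,"dy":-47,"dz":0,"twist":37},{"dx":-58.3,"dy":-47,"dz":0,"twist":37},{"dx":-58.3,"dy":-47,"dz":0,"twist":37},{"dx":-58.3,"dy":-47,"dz":0,"twist":37}]' 0
cat > w.py <<'E'
from h import *
import sys
H=np.array([0.535,-0.0515])
if len(sys.argv)>2: H=np.array(eval(sys.argv[2]))
def rel():
    s=ctrl.get_state(); M=R.from_quat(s['tcp_rot']).as_matrix(); d=s['eef_pos'][:2]-H
    return dict(time=round(float(s['time']),3),x=round(d@M[:2,0]*1e3,1),n=round(d@M[:2,1]*1e3,1),z=round(s['eef_pos'][2]*1e3,1),yaw_y=np.degrees(np.arctan2(M[1,1],M[0,1])).round(1),F=s['contact_force'].round(2),q=s['qpos'].round(2))
if __name__=='__main__': print(rel())
E
python3 w.py
```

```text
time: 1.55
eef_pos: [0.5528, 0.1075, 0.2316]
tcp_rot: [0.469, 0.883, 0.0, 0.0]
contact_force: [1.1, 0.0, 0.1]
opening: 0.003
finger_force: 0.0
{'time': 1.55, 'x': np.float64(121.8), 'n': np.float64(103.8), 'z': np.float64(231.6), 'yaw_y': np.float64(34.0), 'F': array([1.14, 0.02, 0.14]), 'q': array([ 0.01,  0.04,  1.86,  0.  ,  1.25, -0.58])}
```

```bash
python3 -m pendant '[{"dx":-6},{"dx":-12.2},{"dx":-12.2},{"dx":-12.2}]'; python3 w.py; python3 - <<'E'
from h import *
c=cam('wrist'); save(c,'pics/w1.png'); print(np.round(c['tool_from_camera'],3))
E
```

```text
{'time': 1.55, 'x': np.float64(121.8), 'n': np.float64(103.8), 'z': np.float64(231.6), 'yaw_y': np.float64(34.0), 'F': array([1.14, 0.02, 0.14]), 'q': array([ 0.01,  0.04,  1.86,  0.  ,  1.25, -0.58])}
[[-0.     0.945  0.327  0.084]
 [ 1.     0.     0.001 -0.   ]
 [ 0.001  0.327 -0.945 -0.142]
 [ 0.     0.     0.     1.   ]]$[0]: bad value
```

View pics/w1.png

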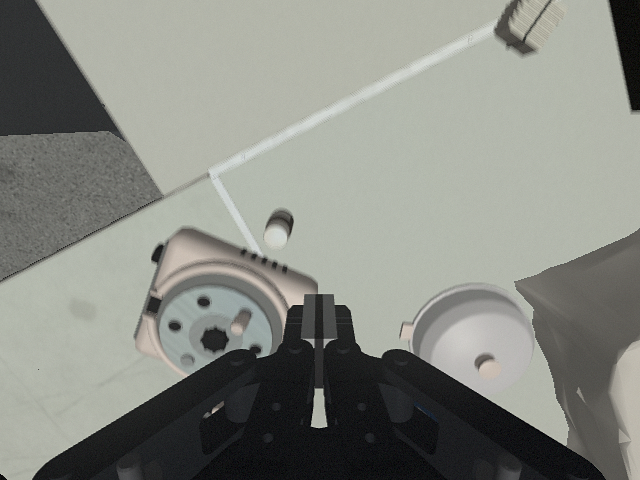

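The wrist view shows the hub at (215,341), the cap top at about (244,315) and the gap plate at (153,304). The shut fingers span columns 287–353.

```bash
python3 - <<'E'
from h import *
c=cam('wrist')
h=atz(c,215,341,.083)
print(h)
for a,u,v,z in(('cap',244,315,.095),('gap',153,304,.06),('bottle',277,234,.061)):
    p=atz(c,u,v,z); d=p-h; print(a,p.round(4),np.hypot(*d[:2]).round(4),np.degrees(np.arctan2(d[1],d[0])).round(1))
T=np.array(c['tool_from_camera']);K=c['camera_matrix']
def px(p):
    q=T[:3,:3].T@(np.array(p)-T[:3,3]); return K[0,0]*q[0]/-q[2]+K[0,2],K[1,1]*q[1]/q[2]+K[1,2]
for p in((0,0,0),(.011,0,0),(.011,.0145,0),(-.011,.0145,0),(.011,.0145,-.02)): print(p,px(p))
D=c['depth']; print(D[290:400:10,300].round(3),D[300,280:360:4].round(3))
E
python3 -m pendant '[{"dx":-6,"dy":0,"dz":0,"twist":0},{"dx":-12.2,"dy":0,"dz":3,"twist":0},{"dx":-12.2,"dy":0,"dz":8,"twist":0},{"dx":-12.2,"dy":0,"dz":11,"twist":0},{"dx":-12.2,"dy":0,"dz":11,"twist":0}]'; python3 w.py
```

```text
[ 0.53868924 -0.05843318  0.083     ]
cap [ 0.5463 -0.0088  0.095 ] 0.0502 81.3
gap [ 0.4668 -0.0722  0.06  ] 0.0732 -169.1
bottle [0.5332 0.0637 0.061 ] 0.1223 92.6
(0, 0, 0) (np.float64(319.6759668770659), np.float64(311.8805630803882))
(0.011, 0, 0) (np.float64(319.6913485989815), np.float64(290.79137789966086))
(0.011, 0.0145, 0) (np.float64(351.38045564192345), np.float64(290.79094512774884))
(-0.011, 0.0145, 0) (np.float64(349.96958795248383), np.float64(332.0533524462396))
(0.011, 0.0145, -0.02) (np.float64(355.7992869031345), np.float64(313.8684654861752))
[0.36  0.363 0.15  0.142 0.135 0.121 0.115 0.111 0.107 0.101 0.092] [0.352 0.352 0.358 0.364 0.364 0.363 0.15  0.15  0.149 0.149 0.151 0.15
 0.149 0.15  0.422 0.422 0.422 0.423 0.422 0.422]
time: 2.28
eef_pos: [0.6177, 0.0092, 0.1178]
tcp_rot: [0.469, 0.883, -0.001, -0.004]
contact_force: [-0.3, 0.2, 1.3]
opening: -0.002
finger_force: 0.0
{'time': 2.275, 'x': np.float64(3.9), 'n': np.float64(102.5), 'z': np.float64(117.8), 'yaw_y': np.float64(34.1), 'F': array([-0.28,  0.16,  1.25]), 'q': array([-0.15,  0.28,  1.8 ,  0.  ,  1.07, -0.74])}
```

```bash
python3 -m pendant '[{"dx":0,"dy":0,"dz":3,"twist":0},{"dx":0,"dy":0,"dz":5,"twist":0},{"dx":0,"dy":0,"dz":5,"twist":0},{"dx":0,"dy":0,"dz":5,"twist":0}]'; python3 w.py 0 '(.536,-.0515)'; python3 - <<'E'
from h import *
c=cam('wrist'); save(c,'pics/w2.png')
E
python3 w.py 0 '(.536,-.0515)'
```

```text
time: 2.78
eef_pos: [0.6212, 0.0084, 0.0727]
tcp_rot: [0.469, 0.883, 0.0, 0.001]
contact_force: [0.2, 0.6, 0.8]
opening: 0.004
finger_force: 0.0
{'time': 2.775, 'x': np.float64(1.9), 'n': np.float64(104.1), 'z': np.float64(72.7), 'yaw_y': np.float64(34.1), 'F': array([0.22, 0.62, 0.78]), 'q': array([-0.15,  0.34,  1.82, -0.  ,  0.98, -0.74])}
{'time': 2.825, 'x': np.float64(1.7), 'n': np.float64(104.2), 'z': np.float64(73.0), 'yaw_y': np.float64(34.1), 'F': array([ 0.02,  0.36, -0.19]), 'q': array([-0.15,  0.34,  1.82,  0.  ,  0.98, -0.74])}
```

View pics/w2.png

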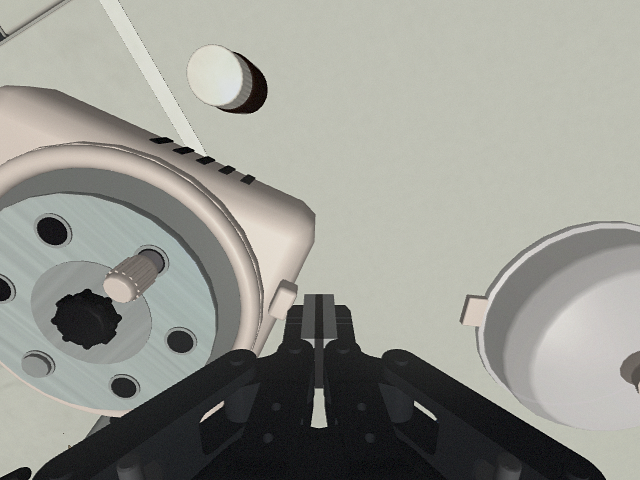

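The hub nut top is at about (87,315), the cap top centre at (120,287), and the cap side faces the upper right at (150,262). The finger stands clear of the rim.

```bash
python3 - <<'E'
from h import *
c=cam('wrist')
M=R.from_quat(ctrl.get_state()['tcp_rot']).as_matrix(); e=ctrl.get_state()['eef_pos']
h=atz(c,87,315,.083)
print('hub',h,'tool xy from TCP mm',(M.T@(h-e)*1e3).round(1))
for a,u,v,z in(('cap',120,287,.095),('socket',52,231,.074),('socket2',181,342,.074),('plug',38,363,.077),('sock3',124,386,.074)):
    p=atz(c,u,v,z); d=p-h; print(a,p.round(4),np.hypot(*d[:2]).round(4),np.degrees(np.arctan2(d[1],d[0])).round(1),(M.T@(p-e)*1e3).round(1))
E
```

```text
hub [ 0.53473834 -0.04477252  0.083     ] tool xy from TCP mm [   4.6 -101.4  -10.2]
cap [ 0.5441 -0.0147  0.095 ] 0.0315 72.6 [ 24.2 -76.8 -22.2]
socket [ 0.5043 -0.0225  0.074 ] 0.0378 143.8 [  40.2 -114.2   -1.3]
socket2 [ 0.5751 -0.0421  0.074 ] 0.0404 3.8 [-15.8 -66.5  -1.1]
plug [ 0.5234 -0.0887  0.077 ] 0.0454 -104.4 [ -25.5 -135.4   -4.2]
sock3 [ 0.563  -0.0818  0.074 ] 0.0466 -52.6 [-41.9 -98.7  -1.1]
```

```bash
python3 -m pendant '[{"dx":0,"dy":-1,"dz":0.4,"twist":0},{"dx":0,"dy":-3,"dz":0.4,"twist":0},{"dx":0,"dy":-3.4,"dz":0.4,"twist":0},{"dx":0,"dy":-3.6,"dz":0.4,"twist":0},{"dx":0,"dy":-3.6,"dz":0.4,"twist":0}]'; python3 w.py 0 '(.5345,-.052)'
for i in 1; do :; done
python3 -m pendant '[{"dx":0,"dy":-0.2,"dz":0,"twist":0},{"dx":0,"dy":-0.2,"dz":0,"twist":0}]';python3 w.py 0 '(.5345,-.052)'
python3 -m pendant '[{"dx":0,"dy":-0.15,"dz":0,"twist":0},{"dx":0,"dy":-0.15,"dz":0,"twist":0}]';python3 w.py 0 '(.5345,-.052)'
```

```text
time: 3.5
eef_pos: [0.5908, -0.0119, 0.0676]
tcp_rot: [0.469, 0.883, 0.0, 0.0]
contact_force: [-0.2, 0.1, 0.5]
opening: 0.001
finger_force: 0.0
{'time': 3.5, 'x': np.float64(1.7), 'n': np.float64(69.1), 'z': np.float64(67.6), 'yaw_y': np.float64(34.0), 'F': array([-0.15,  0.12,  0.54]), 'q': array([-0.19,  0.29,  1.9 ,  0.  ,  0.95, -0.79])}
time: 3.75
eef_pos: [0.5891, -0.0129, 0.0675]
tcp_rot: [0.469, 0.883, 0.0, 0.0]
contact_force: [-0.2, -0.3, 0.2]
opening: -0.002
finger_force: 0.2
{'time': 3.75, 'x': np.float64(1.8), 'n': np.float64(67.1), 'z': np.float64(67.5), 'yaw_y': np.float64(34.1), 'F': array([-0.18, -0.3 ,  0.22]), 'q': array([-0.19,  0.29,  1.9 ,  0.  ,  0.95, -0.79])}
time: 4.0
eef_pos: [0.5878, -0.0138, 0.0676]
tcp_rot: [0.469, 0.883, 0.0, 0.0]
contact_force: [2.1, -0.4, 1.4]
opening: -0.0
finger_force: 0.5
{'time': 4.0, 'x': np.float64(1.8), 'n': np.float64(65.6), 'z': np.float64(67.6), 'yaw_y': np.float64(34.0), 'F': array([ 2.12, -0.38,  1.38]), 'q': array([-0.2 ,  0.28,  1.9 ,  0.  ,  0.95, -0.79])}
```

```bash
python3 -m pendant '[{"dx":0,"dy":-0.1,"dz":0,"twist":0},{"dx":0,"dy":-0.1,"dz":0,"twist":0}]';python3 w.py 0 '(.5345,-.052)'
python3 -m pendant '[{"dx":0,"dy":-0.1,"dz":0,"twist":0},{"dx":0,"dy":-0.1,"dz":0,"twist":0}]' | grep force;python3 w.py 0 '(.5345,-.052)'
```

```text
time: 4.25
eef_pos: [0.5869, -0.0144, 0.0676]
tcp_rot: [0.469, 0.883, 0.0, 0.0]
contact_force: [0.6, 0.1, 1.0]
opening: 0.004
finger_force: 0.8
{'time': 4.25, 'x': np.float64(1.8), 'n': np.float64(64.5), 'z': np.float64(67.6), 'yaw_y': np.float64(34.0), 'F': array([0.6 , 0.07, 0.99]), 'q': array([-0.2 ,  0.28,  1.91,  0.  ,  0.95, -0.79])}
contact_force: [1.3, 1.1, 0.5]
finger_force: 1.9
{'time': 4.5, 'x': np.float64(1.7), 'n': np.float64(63.8), 'z': np.float64(67.6), 'yaw_y': np.float64(34.0), 'F': array([1.32, 1.13, 0.53]), 'q': array([-0.2 ,  0.28,  1.91,  0.  ,  0.95, -0.79])}
```

```bash
python3 -m pendant '[{"dx":0,"dy":-0.1,"dz":0,"twist":0},{"dx":0,"dy":-0.1,"dz":0,"twist":0}]' | grep force;python3 w.py 0 '(.5345,-.052)'
python3 -m pendant '[{"dx":0,"dy":-0.1,"dz":0,"twist":0},{"dx":0,"dy":-0.1,"dz":0,"twist":0}]' | grep force;python3 w.py 0 '(.5345,-.052)'
```

```text
contact_force: [5.1, 3.3, 0.0]
finger_force: 3.1
{'time': 4.75, 'x': np.float64(1.6), 'n': np.float64(63.6), 'z': np.float64(67.6), 'yaw_y': np.float64(34.0), 'F': array([5.07, 3.26, 0.03]), 'q': array([-0.2 ,  0.28,  1.91,  0.  ,  0.95, -0.79])}
contact_force: [7.8, 3.7, -2.1]
finger_force: 4.2
{'time': 5.0, 'x': np.float64(1.5), 'n': np.float64(63.5), 'z': np.float64(67.7), 'yaw_y': np.float64(34.0), 'F': array([ 7.78,  3.67, -2.11]), 'q': array([-0.2 ,  0.28,  1.91,  0.  ,  0.95, -0.8 ])}
```

```bash
python3 -m pendant '[{"dx":0,"dy":1.2,"dz":0,"twist":0},{"dx":0,"dy":1.2,"dz":-4.5,"twist":0},{"dx":3,"dy":0,"dz":-4.5,"twist":0},{"dx":4.8,"dy":-2.6,"dz":-4.5,"twist":0},{"dx":4.8,"dy":-2.6,"dz":-4.5,"twist":0},{"dx":4.8,"dy":-2.6,"dz":-1.3,"twist":0},{"dx":4.8,"dy":-2.6,"dz":-1.3,"twist":0},{"dx":4.8,"dy":-2.6,"dz":-1.3,"twist":0}]' | grep force;python3 w.py 0 '(.5345,-.052)'
python3 - <<'E'
from h import *
c=cam('wrist'); save(c,'pics/w3.png')
c=cam('scene'); im=cv2.cvtColor(c['img'],cv2.COLOR_RGB2BGR)[220:340,250:400]; a=cv2.resize(im,None,fx=4,fy=4,interpolation=cv2.INTER_CUBIC); cv2.imwrite('pics/s3.png',a)
E
```

```text
contact_force: [1.0, -0.1, -0.4]
finger_force: 0.0
{'time': 6.0, 'x': np.float64(49.4), 'n': np.float64(35.8), 'z': np.float64(80.7), 'yaw_y': np.float64(34.0), 'F': array([ 0.97, -0.06, -0.38]), 'q': array([-0.17,  0.16,  2.02, -0.  ,  0.96, -0.77])}
```

View pics/w3.png

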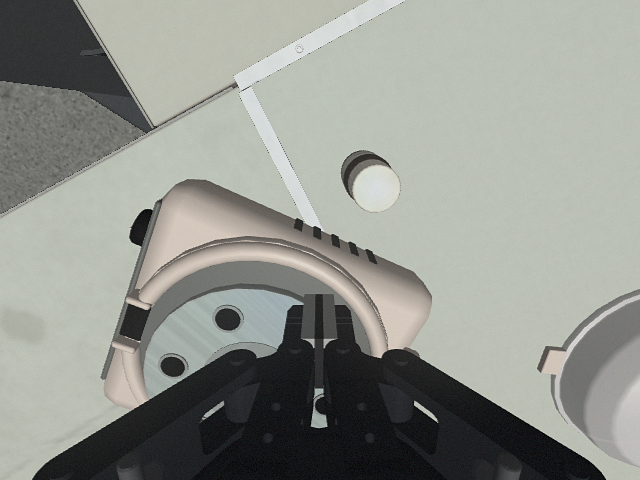

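View pics/s3.png

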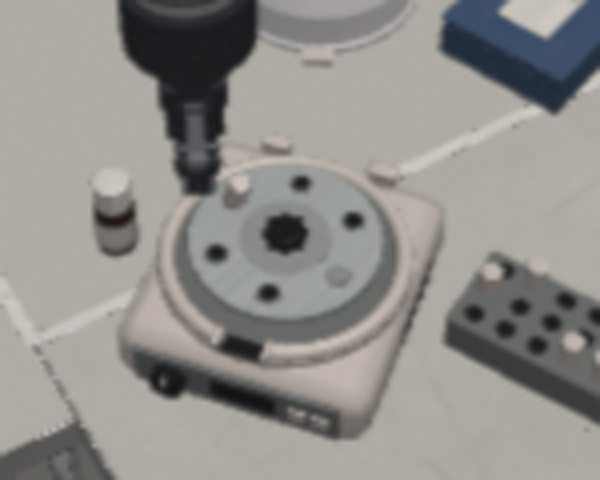

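The finger stands just behind the capped tube, which is at (237,188) in the scene crop, and the path is clear. I'll set up the tracker and check it at rest before the flick.

```bash
cat > trk.py <<'E'
from h import *
import sys
H=np.array([.5345,-.052]); G=-171.
def theta():
    t=ctrl.get_state()['time']; c=ctrl.read_camera('scene'); K=np.array(c['camera_matrix'])
    Rm=R.from_quat(c['rotation']).as_matrix(); im=cv2.GaussianBlur(c['img'],(5,5),0).astype(float)
    a=np.arange(0,360,3.); A=np.radians(a)
    s=np.zeros(len(a))
    for r,z in((36,.093),(38,.086)):
        P=np.c_[H[0]+r/1e3*np.cos(A),H[1]+r/1e3*np.sin(A),0*A+z]-c['xyz']; q=P@Rm
        u=(K[0,0]*q[:,0]/-q[:,2]+K[0,2]); v=(K[1,1]*q[:,1]/q[:,2]+K[1,2])
        m=[im[...,k] for k in range(3)]
        w=[cv2.remap(x.astype(np.float32),u.astype(np.float32)[:,None],v.astype(np.float32)[:,None],1)[:,0] for x in m]
        s+=w[0]-w[2]           # cap is pinkish, rotor bluish
    s=s-np.median(s); i=s.argmax(); k=np.arange(i-6,i+7)%len(a); g=np.clip(s[k]-s[i]*.4,0,None)
    d=a[i]+3*((np.arange(-6,7)*g).sum()/g.sum())
    return t,(d-G+180)%360-180,s[i]
if __name__=='__main__':
    for _ in range(int(sys.argv[1])):
        t,d,s=theta(); print(f'{t:.3f} theta {d:.1f} deg  score {s:.0f}')
E
python3 trk.py 1
```

```text
6.100 theta -110.5 deg  score 29
```

```bash
python3 -m pendant '[{"dx":-0.5,"dy":0,"dz":0,"twist":0},{"dx":-1.5,"dy":0,"dz":0,"twist":0},{"dx":-3.2,"dy":0,"dz":0,"twist":0},{"dx":-5.8,"dy":0,"dz":0,"twist":0},{"dx":-5.8,"dy":0.5,"dz":0,"twist":0},{"dx":-4.9,"dy":4.3,"dz":0,"twist":0},{"dx":-4.9,"dy":4.3,"dz":0,"twist":0}]' | grep -E 'force|time'; python3 trk.py 6; python3 w.py 0 '(.5345,-.052)'
```

```text
time: 7.02
contact_force: [-0.1, -0.5, -0.2]
finger_force: 0.0
7.025 theta 11.9 deg  score 27
7.075 theta -7.9 deg  score 28
7.125 theta -27.3 deg  score 28
7.175 theta -47.3 deg  score 29
7.225 theta -65.6 deg  score 28
7.275 theta -82.3 deg  score 29
{'time': 7.325, 'x': np.float64(1.0), 'n': np.float64(77.7), 'z': np.float64(80.2), 'yaw_y': np.float64(34.0), 'F': array([-0.49, -0.33,  0.13]), 'q': array([-0.18,  0.29,  1.87, -0.  ,  0.98, -0.78])}
```

```bash
python3 -m pendant '[{"dx":0,"dy":0,"dz":1.25,"twist":0},{"dx":0,"dy":0,"dz":1.25,"twist":0},{"dx":0,"dy":0,"dz":1.25,"twist":0},{"dx":0,"dy":0,"dz":1.25,"twist":0}]' | grep -E 'time'; python3 trk.py 10
python3 -m pendant '[{"dx":0,"dy":0,"dz":0,"twist":0},{"dx":0,"dy":0,"dz":0,"twist":0},{"dx":0,"dy":0,"dz":0,"twist":0},{"dx":0,"dy":0,"dz":0,"twist":0},{"dx":0,"dy":0,"dz":0,"twist":0},{"dx":0,"dy":0,"dz":0,"twist":0},{"dx":0,"dy":0,"dz":0,"twist":0},{"dx":0,"dy":0,"dz":0,"twist":0},{"dx":0,"dy":0,"dz":0,"twist":0},{"dx":0,"dy":0,"dz":0,"twist":0}]' | grep -E 'time'; python3 trk.py 10;  python3 w.py 0 '(.5345,-.052)'
```

```text
time: 7.82
7.825 theta 77.7 deg  score 29
7.875 theta 58.7 deg  score 27
7.925 theta 40.9 deg  score 27
7.975 theta 22.7 deg  score 28
8.025 theta 4.6 deg  score 28
8.075 theta -13.2 deg  score 28
8.125 theta -31.3 deg  score 28
8.175 theta -48.7 deg  score 28
8.225 theta -65.5 deg  score 27
8.275 theta -80.7 deg  score 28
time: 9.57
9.575 theta -133.2 deg  score 27
9.625 theta -148.1 deg  score 30
9.675 theta -163.2 deg  score 28
9.725 theta -177.6 deg  score 30
9.775 theta 168.0 deg  score 30
9.825 theta 153.0 deg  score 30
9.875 theta 138.2 deg  score 30
9.925 theta 124.2 deg  score 29
9.975 theta 109.9 deg  score 29
10.025 theta 95.9 deg  score 28
{'time': 10.075, 'x': np.float64(0.9), 'n': np.float64(78.3), 'z': np.float64(67.8), 'yaw_y': np.float64(34.0), 'F': array([ 0.08, -0.47,  0.82]), 'q': array([-0.18,  0.31,  1.88,  0.  ,  0.96, -0.78])}
```

```bash
for i in 1; do python3 -m pendant '[{"dx":0,"dy":-0.4,"dz":0,"twist":0},{"dx":0,"dy":-0.8,"dz":0,"twist":0},{"dx":0,"dy":-0.8,"dz":0,"twist":0},{"dx":0,"dy":-0.8,"dz":0,"twist":0},{"dx":0,"dy":-0.8,"dz":0,"twist":0},{"dx":0,"dy":-0.8,"dz":0,"twist":0},{"dx":0,"dy":-0.8,"dz":0,"twist":0},{"dx":0,"dy":-0.8,"dz":0,"twist":0},{"dx":0,"dy":-0.8,"dz":0,"twist":0},{"dx":0,"dy":-0.8,"dz":0,"twist":0}]' |grep time; done
python3 -m pendant '[{"dx":0,"dy":0,"dz":0,"twist":0},{"dx":0,"dy":0,"dz":0,"twist":0},{"dx":0,"dy":0,"dz":0,"twist":0},{"dx":0,"dy":0,"dz":0,"twist":0},{"dx":0,"dy":0,"dz":0,"twist":0},{"dx":0,"dy":0,"dz":0,"twist":0},{"dx":0,"dy":0,"dz":0,"twist":0},{"dx":0,"dy":0,"dz":0,"twist":0},{"dx":0,"dy":0,"dz":0,"twist":0},{"dx":0,"dy":0,"dz":0,"twist":0}]' | grep -E 'time'; python3 trk.py 6;  python3 w.py 0 '(.5345,-.052)'
```

```text
time: 11.32
time: 12.58
12.575 theta -164.8 deg  score 29
12.625 theta -175.0 deg  score 30
12.675 theta 175.0 deg  score 30
12.725 theta 164.7 deg  score 30
12.775 theta 154.5 deg  score 31
12.825 theta 144.1 deg  score 30
{'time': 12.875, 'x': np.float64(0.9), 'n': np.float64(70.3), 'z': np.float64(67.8), 'yaw_y': np.float64(34.0), 'F': array([ 0.82, -0.06,  0.37]), 'q': array([-0.19,  0.29,  1.89, -0.  ,  0.96, -0.79])}
```

```bash
python3 -m pendant '[{"dx":0,"dy":0,"dz":0,"twist":0},{"dx":0,"dy":0,"dz":0,"twist":0},{"dx":0,"dy":0,"dz":0,"twist":0},{"dx":0,"dy":0,"dz":0,"twist":0},{"dx":0,"dy":0,"dz":0,"twist":0},{"dx":0,"dy":0,"dz":0,"twist":0},{"dx":0,"dy":0,"dz":0,"twist":0},{"dx":0,"dy":0,"dz":0,"twist":0},{"dx":0,"dy":0,"dz":0,"twist":0},{"dx":0,"dy":0,"dz":0,"twist":0}]' | grep -E 'time'; python3 -m pendant '[{"dx":0,"dy":0,"dz":0,"twist":0},{"dx":0,"dy":0,"dz":0,"twist":0},{"dx":0,"dy":0,"dz":0,"twist":0},{"dx":0,"dy":0,"dz":0,"twist":0},{"dx":0,"dy":0,"dz":0,"twist":0},{"dx":0,"dy":0,"dz":0,"twist":0},{"dx":0,"dy":0,"dz":0,"twist":0},{"dx":0,"dy":0,"dz":0,"twist":0},{"dx":0,"dy":0,"dz":0,"twist":0},{"dx":0,"dy":0,"dz":0,"twist":0}]' | grep -E 'time'; python3 trk.py 6
```

```text
time: 14.12
time: 15.38
15.375 theta 91.1 deg  score 28
15.425 theta 84.9 deg  score 28
15.475 theta 78.0 deg  score 28
15.525 theta 71.7 deg  score 28
15.575 theta 65.5 deg  score 28
15.625 theta 59.0 deg  score 28
```

```bash
python3 -m pendant '[{"dx":0,"dy":0,"dz":0,"twist":0},{"dx":0,"dy":0,"dz":0,"twist":0},{"dx":0,"dy":-0.9,"dz":0,"twist":0},{"dx":0,"dy":-0.9,"dz":0,"twist":0},{"dx":0,"dy":-0.9,"dz":0,"twist":0},{"dx":0,"dy":-0.9,"dz":0,"twist":0}]' | grep -E 'time|force'; python3 trk.py 3;  python3 w.py 0 '(.5345,-.052)'
```

```text
time: 16.42
contact_force: [5.6, 5.0, -2.8]
finger_force: 3.4
16.425 theta 11.0 deg  score 29
16.475 theta 11.0 deg  score 29
16.525 theta 10.9 deg  score 30
{'time': 16.575, 'x': np.float64(1.0), 'n': np.float64(63.1), 'z': np.float64(68.2), 'yaw_y': np.float64(34.0), 'F': array([ 4.69,  4.18, -2.55]), 'q': array([-0.2 ,  0.28,  1.91,  0.  ,  0.95, -0.8 ])}
```

It has stopped about 11° from home, within the 20° limit. I'll take the hand straight back, then up.

```bash
python3 -m pendant '[{"dx":0,"dy":0.5,"dz":0,"twist":0},{"dx":0,"dy":1.5,"dz":0,"twist":0},{"dx":0,"dy":3,"dz":0,"twist":0},{"dx":0,"dy":3,"dz":-5,"twist":0},{"dx":0,"dy":4,"dz":-10,"twist":0},{"dx":0,"dy":4,"dz":-12,"twist":0},{"dx":0,"dy":4,"dz":-12,"twist":0},{"dx":0,"dy":4,"dz":-12,"twist":0}]' | grep -E 'time|force'; python3 trk.py 2; python3 - <<'E'
from h import *
c=cam('scene'); im=cv2.cvtColor(c['img'],cv2.COLOR_RGB2BGR)[220:340,250:400]; cv2.imwrite('pics/s4.png',cv2.resize(im,None,fx=5,fy=5,interpolation=cv2.INTER_CUBIC))
E
```

```text
time: 17.58
contact_force: [1.1, -0.4, -0.7]
finger_force: 0.0
17.575 theta 10.7 deg  score 28
17.625 theta 11.3 deg  score 27
```

View pics/s4.png

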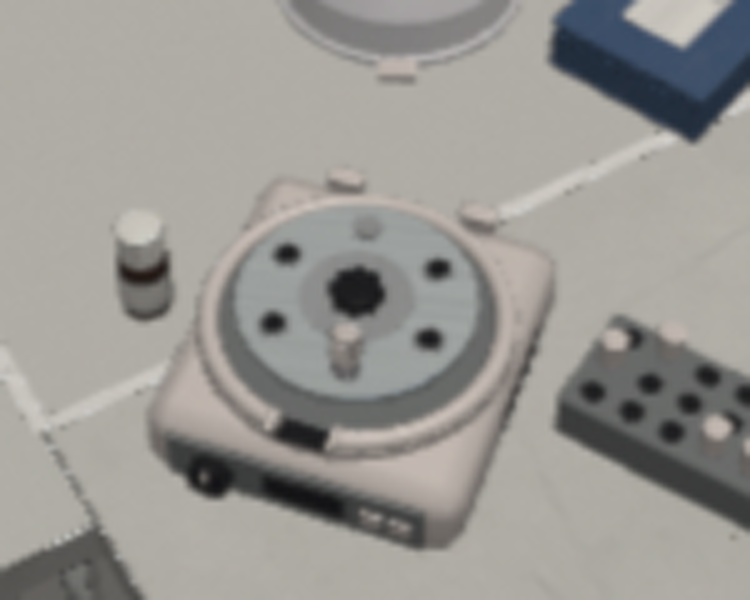

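The picture shows the rotor at rest with the tube base at (347,370), next to the gap at (302,434). The hand is clear and the surroundings look unchanged. Handing in.

```bash
python3 -c "
from plant import ctrl
print(ctrl.sign_off())"
```

```text
the job is handed in; nothing more can be done
None
```

The rotor ran free, coasting clockwise untouched for well over two turns. One fingertip press on its edge then stopped it with the capped tube about 11° from the gap by camera (limit about 20°). The hand is clear and the job is handed in, but no verdict came back.

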